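Slide the cone plaque under the low kiln shelf

TASK

With the fingertips, push the flat clay plate that carries three little cones along the bench and in under the low kiln shelf, cone end first, until its leading edge lies squarely against the stop bar at the back. Keep it flat on the bench: do not pinch, lift or tip it, do not touch the cones, and leave the pots, props and tools around it where they are. Then draw back clear of everything.

Things in the scene. Friction and masses are not known exactly. Their poses are not given: they have to be found in the camera images.
- plaque: The part to slide: flat pale clay plate on the bench, 140 (its x) x 96 (y) x 14 thick, about 0.36 kg, with three small white cones in a row across it, 40 from its centre towards +x; 34 high in all. Origin at the centre of its underside; +x is its leading (cone) end, z up. Too wide to grip; push on its 14 high edges. It slides with 1 to 3 N of friction and stays where left
- cones: The three cones fixed on the plate (same origin and axes as the plate): each 16 dia at the foot, 20 high, at x = 40, y = -26, 0, 26 on the plate's top. Not to be touched
- nose (a point): middle of the plate's leading edge: 70 along its +x, 7 above the bench
- tail (a point): middle of the plate's trailing edge: 70 along its -x, 7 above the bench; the place to push
- shelf: The low bridge, fixed: grey kiln slab 100 (its x) x 190 (y) x 12, underside 41 above the bench, on four props 26 x 26 at x +-34, y +-77; 128 clear between them, 7 headroom over the cones. Open at -x (the mouth). A stop bar 16 thick, 150 long, 32 high lies across behind it, front face at x = 50. Origin on the bench under the slab's centre; the plate goes in along +x, roughly world +y (robot's left)
- stop (a point): middle of the stop bar's front face, 7 above the bench: where the plate's leading edge must come to rest. The plate's trailing 40 then still stands out of the mouth
- mouth (a point): middle of the mouth, under the slab's front edge, 7 above the bench (x = -50 of the shelf)
- cup: small bisque bowl, 48 dia, 34 high, loose, standing on top of the kiln shelf; origin at the centre of its underside. Leave alone
- post_a: loose kiln prop, upright cylinder 36 dia, 50 high, beside the kiln shelf (about 150 from its centre, robot side); origin at centre of underside. Leave alone
- post_b: loose kiln prop like post_a, on the other side of the kiln shelf. Leave alone
- vase: brown clay vase, 86 dia at the belly, 170 high, loose, to the robot's right; origin at centre of underside. Leave alone
- beaker: loose terracotta-coloured beaker, 68 dia, 85 high, to the robot's right; origin at centre of underside. Leave alone
- rib: loose flat wooden rib, 95 x 50 x 8, to the left behind the kiln shelf; origin at centre of underside. Leave alone
- brush: loose brush 200 long lying on the bench, far right. Leave alone
Not all that is in view belongs to the job. Leave any blue or purple look-alike of the plaque alone. Leave any green look-alike of the shelf alone.

How it is judged:
By the outcome, as a careful person would: the job done as asked, in the order asked, and still so for the second after the job is handed in, with the robot touching nothing.
It also fails if it takes over 72 s, if anything falls off the work surface, if the arm or the gripper's body presses on something with over 40 N, if the wrist force passes 120 N, or if a joint passes its speed limit or range.

ROBOT

A 7-joint arm with a two-finger parallel gripper is mounted at the origin on the work surface. World frame = base frame: x ahead of the robot, y to its left, z up, the work surface at z = 0. Lengths are in mm, angles in rad, forces in N, time in s.
With the tool pointing down it reaches from about 400 to 875 mm from the base axis. Payload 4.4 kg.
Tool frame: the origin (TCP) lies on the centre line of the jaws, within the pads' length; the fingertips stand 25 mm ahead of it and the grasp point (between the pads) lies 6 mm ahead of it; z points along the fingers, y is the direction in which the jaws open and shut (so a half turn about z gives the same grasp; the last joint's range is limited). The gripper opens to 85 mm and grips with 20 to 120 N. Pads are 22 mm wide; open, the fingers measure 114 mm over their backs; the gripper's body (76 mm by 85 mm) begins 54 mm behind the grasp point. The pads swing forward as they close: fully open they stand 13 mm farther back than shut.
Start: joints at [1.268, 0.628, 0.038, 1.517, -0.027, 0.996, -0.02], TCP at [152.512, -631.868, 256.313] pointing down, gripper open.
Joint ranges: [-3.06, 3.06], [-0.37, 2.12], [-1.25, 1.32], [0.18, 2.47], [-1.1, 4.24], [0.23, 1.98], [-2.94, 2.94]. Speed limits (rad/s): [2.57, 2.57, 3.14, 3.14, 3.14, 3.14, 3.14].

INTERFACE

Orientations are given as a 3x3 rotation matrix whose columns are the frame's x, y, z axes.
In Python, from station import r gives the robot as it stands. The module is installed in compiled form; this text tells all that it offers.
- The arm moves only by the tool apply_moves, never from a script. Its argument "moves" is a list of rows, each an object of numbers: "wx", "wy", "wz": the turn, a rotation vector about the tool's x, y, z in degrees; "tx", "ty", "tz": the shift along the tool's x, y, z in cm; "fingers": the opening, from 0 (shut) to 1 (fully open). A call has 1 to 8 rows; each row is the pose to reach, as a shift and turn from the pose commanded when the call began, along the tool's axes at that moment; what a row does not reach only later rows make up. A row lasts 1/8 s, in which the tool goes at most 62.5 mm and 10.7 degrees, less where a joint would pass 70% of its speed; a pose out of reach is approached as far as the arm can. A call with a gripper value outside its range is refused whole. The fingers move at their own pace and stop on an object; "force" is the grip in N (left out, the last holds). Time passes only in rows, so rows that repeat a pose let the fingers close. It gives the time, the measured TCP pose, the force and the opening at its end, in the units of the state.
- r.get_obs(): the state, without advancing time (a new reading comes with each control period).
- r.grab_frame(name): name is "scene" or "top"; returns the picture (400x640x3 uint8, red, green, blue); there is no depth.
- r.camera_params(name): a dict with "fx", "fy", "cx", "cy" (pixels), "k1" (the pictures are not rectified: a ray, as slopes to the right and down, at radius r is drawn at 1 + k1 r^2 times it, then the intrinsics apply), "xyz" and "attitude" of the camera in the world. Camera axes: x right, y down, z forward; pixel columns grow to the right and rows downward; lengths in mm; the calibration is good to about 2 mm. A picture is of the moment at which its call begins. camera_params takes no time and is no camera call.
- r.finish_job(): hands the job in, once; it reports no verdict.
The state is a dict: "time": time; "joint_positions": joint angles; "qvel": joint speeds; "joint_torque": joint torques, N m; "ee_pos": TCP position; "orientation": TCP orientation; "force": force on the tool from outside, world axes, zero at the start; "ft_torque": the same for the moment, N m; "gripper_width": opening from 0.0 (shut) to 1.0 (fully open).
Only numpy, scipy, OpenCV 4.12 (cv2) and the standard library are available. Lean on these libraries where they do the work, as an engineer would, in place of code of your own. Each camera call takes 0.05 s, during which the arm holds its last target.

## Working session

There is one attempt and no reset: what is moved stays moved. The work goes in short steps, Python scripts to look and compute and a tool call to move; the robot and the scene stay as the last step left them, time stands still between calls to the robot, and variables do not carry over. Pictures are saved under pics/ and viewed, and the job is handed in when it is done.

Besides the shell and the picture viewer there is one more tool, called after "Request:" as name(argument=value, ...) on one line, values as JSON. apply_moves: Moves the arm, as the interface text tells. Its arguments: {"type":"object","properties":{"moves":{"type":"array","items":{"type":"object","properties":{"wx":{"type":"number"},"wy":{"type":"number"},"wz":{"type":"number"},"tx":{"type":"number"},"ty":{"type":"number"},"tz":{"type":"number"},"fingers":{"type":"number"}}}},"force":{"type":"number"}},"required":["moves"]}

```bash
mkdir -p pics
python3 - <<'E'
from station import r
import cv2,json
for n in("scene","top"):
    im=r.grab_frame(n); cv2.imwrite(f"pics/{n}0.png",im[:,:,::-1]); print(n,r.camera_params(n))
print(r.get_obs())
E
```

```text
scene {'fx': 468.1913022555131, 'fy': 468.1913022555131, 'cx': 322.7097939057567, 'cy': 192.40065519687664, 'k1': -0.08827093070039721, 'xyz': array([1322.48551832, -285.50725583, 1098.60723925]), 'attitude': array([[ 0.28899015,  0.75525216, -0.58828469],
       [ 0.95732062, -0.23099124,  0.17372472],
       [-0.00468264, -0.6133818 , -0.78977265]])}
top {'fx': 396.0481962763191, 'fy': 396.0481962763191, 'cx': 311.93358487231694, 'cy': 200.51241309017232, 'k1': -0.018433528699014993, 'xyz': array([ 454.20258966,  -33.79283247, 1010.8003361 ]), 'attitude': array([[-0.01497854, -0.99099203,  0.13308056],
       [-0.99988202,  0.01529827,  0.00138035],
       [-0.00340381, -0.13304418, -0.99110426]])}
{'time': 0.1, 'joint_positions': array([ 1.26818576,  0.62923444,  0.03845822,  1.51828378, -0.02701528,
        0.99632888, -0.02003931]), 'qvel': array([ 0.00113934, -0.00370952,  0.00049627, -0.00150242, -0.00107017,
        0.00015786,  0.00083743]), 'joint_torque': array([ 3.50422117e-03, -5.64531112e+01,  1.23141333e+00, -1.93972260e+01,
        1.15557449e-02,  5.44194845e-03, -1.51714511e-05]), 'ee_pos': array([ 152.39319976, -631.33403615,  255.48866279]), 'orientation': array([[ 9.72104977e-01,  2.34545814e-01, -4.19182382e-04],
       [ 2.34546188e-01, -9.72103517e-01,  1.68489571e-03],
       [-1.23034318e-05, -1.73621314e-03, -9.99998493e-01]]), 'force': array([-0.71280582, -0.36227324,  0.83211161]), 'ft_torque': array([-0.01307062, -0.03511268,  0.01026719]), 'gripper_width': 1.0007045330459603}
```

View pics/scene0.png

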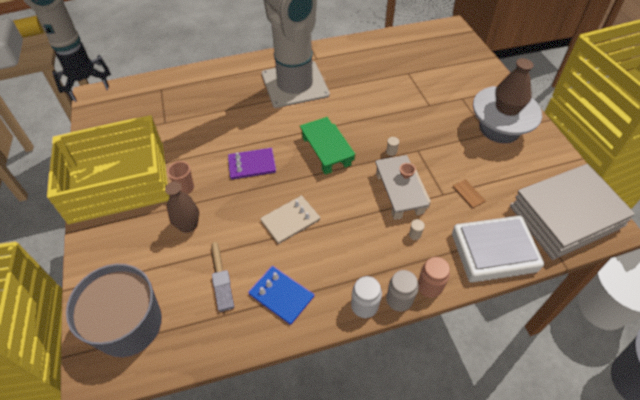

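View pics/top0.png

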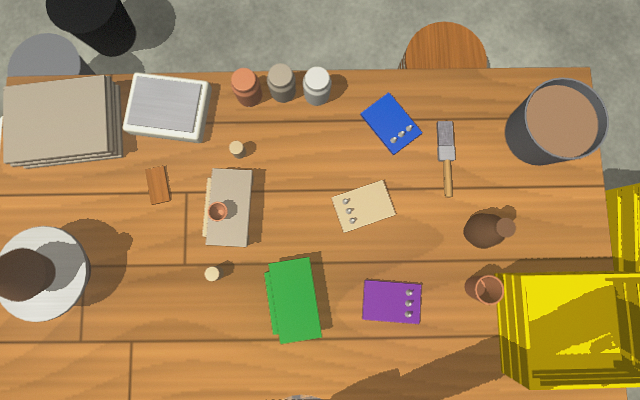

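Candidates for the plaque, in the top view: pale (364,206), blue (391,124), purple (392,301). The pale clay one fits. For the shelf there is a grey slab with a bowl on it (229,207) and a green one (294,300); the grey one fits. I'll confirm both in an enlarged crop while measuring.

```bash
cat > h.py <<'E'
from station import r
import cv2,numpy as np
def und(n,uv):
    p=r.camera_params(n)
    x=(np.asarray(uv,float).reshape(-1,2)-[p['cx'],p['cy']])/[p['fx'],p['fy']]
    y=x.copy()
    for _ in range(20): y=x/(1+p['k1']*(y**2).sum(1,keepdims=True))
    return np.c_[y,np.ones(len(y))]@p['attitude'].T,p['xyz']
def ray(n,uv,z):
    d,c=und(n,uv); return (c+d*((z-c[2])/d[:,2])[:,None])[:,:2]
def proj(n,P):
    p=r.camera_params(n); q=(np.asarray(P,float).reshape(-1,3)-p['xyz'])@p['attitude']
    s=q[:,:2]/q[:,2:]; s=s*(1+p['k1']*(s**2).sum(1,keepdims=True))
    return s*[p['fx'],p['fy']]+[p['cx'],p['cy']]
def quad(mask):
    cs,_=cv2.findContours(mask,cv2.RETR_EXTERNAL,cv2.CHAIN_APPROX_NONE)
    return max(cs,key=cv2.contourArea)
E
python3 - <<'E'
from h import *
im=cv2.imread('pics/top0.png')
c=im[140:260,190:410]; cv2.imwrite('pics/crop0.png',cv2.resize(c,None,fx=3.6,fy=3.6,interpolation=cv2.INTER_CUBIC))
hsv=cv2.cvtColor(im,cv2.COLOR_BGR2HSV)
for p in [(375,200),(360,215),(235,185),(230,235),(210,190),(330,190),(320,230)]: print(p,im[p[1],p[0]],hsv[p[1],p[0]])
E
```

```text
(375, 200) [159 204 226] [ 20  76 226]
(360, 215) [158 204 225] [ 21  76 225]
(235, 185) [158 183 198] [ 19  52 198]
(230, 235) [166 191 206] [ 19  50 206]
(210, 190) [137 167 185] [ 19  66 185]
(330, 190) [ 56  90 124] [ 15 140 124]
(320, 230) [ 82 139 192] [ 16 146 192]
```

View pics/crop0.png

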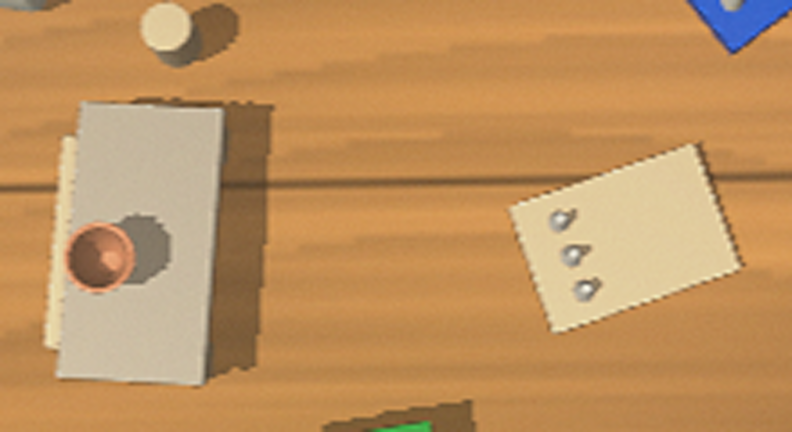

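The crop shows the pale plate with three cones at its left end, which faces the grey shelf. The cream stop bar shows behind the slab (crop x≈50-75). Both are the ones meant.

```bash
cat >> h.py <<'E'
def masks(n,im,box=None):
    hsv=cv2.cvtColor(im,cv2.COLOR_BGR2HSV)
    m=cv2.inRange(hsv,(10,30,150),(30,105,255))
    if box is not None:
        k=np.zeros_like(m); x0,y0,x1,y1=box; k[y0:y1,x0:x1]=255; m&=k
    return m
def rect(P):
    (c,s,a)=cv2.minAreaRect(P.astype(np.float32)); return np.array(c),s,a,cv2.boxPoints((c,s,a))
E
python3 - <<'E'
from h import *
for n,b,bs in(("top",(325,170,405,240),(204,165,256,250)),("scene",(255,190,325,245),(370,152,432,214))):
    im=cv2.imread(f'pics/{n}0.png')
    q=quad(masks(n,im,b)).reshape(-1,2)
    w=ray(n,q,14); print(n,'plate',*rect(w),sep='\n')
    hsv=cv2.cvtColor(im,cv2.COLOR_BGR2HSV)
    m=cv2.inRange(hsv,(10,20,150),(30,62,255)); k=np.zeros_like(m);k[bs[1]:bs[3],bs[0]:bs[2]]=255;m&=k
    q=quad(m).reshape(-1,2); print('slab',*rect(ray(n,q,53)),sep='\n')
    v=im.copy(); cv2.drawContours(v,[q.reshape(-1,1,2)],-1,(0,0,255),1)
    cv2.imwrite(f'pics/slab_{n}.png',cv2.resize(v[bs[1]-30:bs[3]+30,bs[0]-30:bs[2]+30],None,fx=4,fy=4))
E
```

```text
top
plate
[ 573.08343506 -161.94567871]
(95.26405334472656, 140.61459350585938)
18.43494987487793
[[ 505.66263 -110.30889]
 [ 550.12885 -243.70761]
 [ 640.5043  -213.58246]
 [ 596.038    -80.18375]]
slab
[570.94470215 171.09814453]
(99.26007080078125, 187.60357666015625)
86.08638763427734
[[473.97427  127.98604 ]
 [661.1404   115.181656]
 [667.91516  214.21025 ]
 [480.74902  227.01463 ]]
scene
plate
[ 573.96557617 -161.0428772 ]
(105.84638977050781, 147.8340606689453)
17.624391555786133
[[ 501.14624 -106.61923]
 [ 545.90674 -247.51424]
 [ 646.7849  -215.46652]
 [ 602.0244   -74.57152]]
slab
[571.10864258 175.63699341]
(105.31537628173828, 190.8241424560547)
86.20053100585938
[[472.41693 129.4175 ]
 [662.8217  116.7726 ]
 [669.80035 221.85649]
 [479.39557 234.50139]]
```

Run:
```python
from h import *
print('vase neck top z170',ray('top',[(507,227)],170),'base/belly',ray('top',[(484,231)],70))
print('beaker top',ray('top',[(490,289)],85))
print('postA',ray('top',[(212,273)],50),'postB',ray('top',[(236,149)],50),'cup',ray('top',[(217,211)],87))
# line fits plate & slab edges
def fit(n,im,m,z,W,H):
    q=quad(m).reshape(-1,2);P=ray(n,q,z)
    c,s,a,b=rect(P)
    for i in range(4):
        A,B=b[i],b[(i+1)%4];d=(B-A)/np.linalg.norm(B-A);t=(P-A)@d;nn=abs((P-A)@[-d[1],d[0]])
        s_=(nn<4)&(t>8)&(t<np.linalg.norm(B-A)-8)
        l=cv2.fitLine(P[s_].astype(np.float32),cv2.DIST_HUBER,0,.01,.01).ravel()
        print(n,np.round((A+B)/2,1),'ang',round(np.degrees(np.arctan2(l[1],l[0]))%180,2),l[2:],s_.sum())
im=cv2.imread('pics/top0.png')
fit('top',im,masks('top',im,(325,170,405,240)),14,0,0)
hsv=cv2.cvtColor(im,cv2.COLOR_BGR2HSV)
m=cv2.inRange(hsv,(10,20,150),(30,62,255)); k=np.zeros_like(m);k[165:250,204:256]=255;m&=k
fit('top',im,m,53,0,0)
# stop bar back edge
a=cv2.imread('pics/slab_top.png');b=cv2.imread('pics/slab_scene.png')
h=max(a.shape[0],b.shape[0]);a=cv2.copyMakeBorder(a,0,h-a.shape[0],0,0,0);b=cv2.copyMakeBorder(b,0,h-b.shape[0],0,0,0)
v=np.hstack([a,b]);print(v.shape);cv2.imwrite('pics/slab2.png',cv2.resize(v,(800,int(v.shape[0]*800/v.shape[1]))))
```

```text
vase neck top z170 [[ 503.79626482 -447.03834471]] base/belly [[ 501.09553497 -440.38935113]]
beaker top [[ 367.15287497 -438.38853558]]
postA [[411.74350117 209.51055338]] postB [[715.82300172 155.06806589]] cup [[556.82914746 190.89570496]]
top [ 527.9 -177. ] ang 108.39 [ 529.01733 -176.62589] 46
top [ 595.3 -228.6] ang 18.63 [ 593.7592  -227.96086] 29
top [ 618.3 -146.9] ang 108.22 [ 616.87103 -146.52715] 46
top [550.9 -95.2] ang 18.49 [544.0609  -98.80501] 30
top [567.6 121.6] ang 176.13 [566.08936  122.898224] 70
top [664.5 164.7] ang 86.64 [662.7961  158.35635] 34
top [574.3 220.6] ang 176.19 [583.5886  217.42564] 55
top [477.4 177.5] ang 86.15 [478.6281  177.85179] 34
(580, 936, 3)
```

View pics/slab2.png

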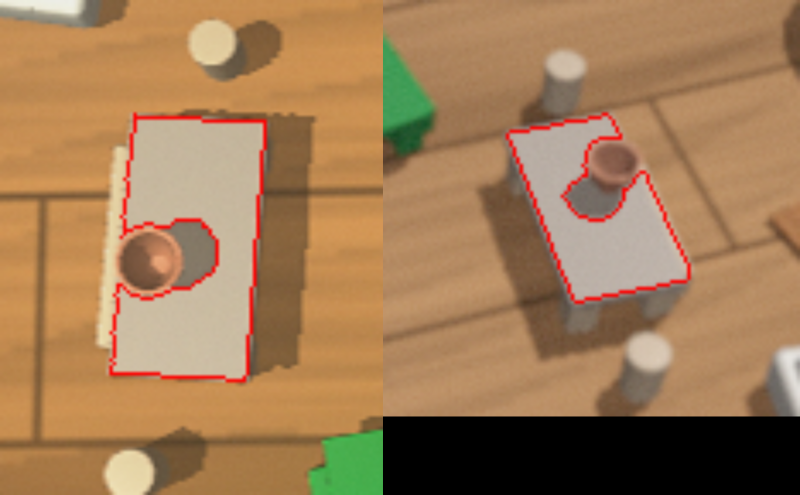

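Vase, beaker and posts stand well clear of the path. Plan: put the two fingertips astride the tail centre, push an arc of R≈326 mm that turns the plate 22° onto the shelf axis, then push straight in. First I fly behind the tail, staying high.

Request:
apply_moves(moves=[{"tx":5.3,"ty":-2.5,"wz":-9.5,"fingers":0.6},{"tx":10.6,"ty":-5,"wz":-19,"fingers":0.6},{"tx":15.9,"ty":-7.5,"wz":-28.5,"fingers":0.6},{"tx":21.2,"ty":-10,"wz":-38,"fingers":0.6},{"tx":26.5,"ty":-12.4,"wz":-47.5,"fingers":0.6},{"tx":31.7,"ty":-14.9,"wz":-57,"fingers":0.6},{"tx":37,"ty":-17.4,"wz":-66.5,"fingers":0.6},{"tx":42.3,"ty":-19.9,"wz":-76,"fingers":0.6}])

```text
invalid input at $.moves[0]: expected keys wx, wy, wz, tx, ty, tz, fingers
```

```bash
cat >> h.py <<'E'
def goto(x,y,z,yaw):
    o=r.get_obs();R=o['orientation'];d=R.T@(np.array([x,y,z])-o['ee_pos'])/10
    cy=np.degrees(np.arctan2(R[1,0],R[0,0]))
    print('t',round(o['time'],2),'pos',o['ee_pos'].round(1),'yaw',cy.round(2),'z',R[:,2].round(4),'F',o['force'].round(1),'w',round(o['gripper_width'],3),'q',o['joint_positions'].round(2))
    print(' move cm',d.round(2),'wz',round(-(yaw-cy),2))
E
python3 -c "
from h import *
goto(607.9,-266.6,120,108.4)"
```

```text
t 0.1 pos [ 152.4 -631.3  255.5] yaw 13.56 z [-4.0e-04  1.7e-03 -1.0e+00] F [-0.7 -0.4  0.8] w 1.001 q [ 1.27  0.63  0.04  1.52 -0.03  1.   -0.02]
 move cm [ 52.83 -24.75  13.59] wz -94.84
```

All keys are needed in each row.

Request:
apply_moves(moves=[{"wx":0,"wy":0,"tz":0,"tx":5.3,"ty":-2.5,"wz":-9.5,"fingers":0.6},{"wx":0,"wy":0,"tz":0,"tx":10.6,"ty":-5,"wz":-19,"fingers":0.6},{"wx":0,"wy":0,"tz":0,"tx":15.9,"ty":-7.5,"wz":-28.5,"fingers":0.6},{"wx":0,"wy":0,"tz":0,"tx":21.2,"ty":-10,"wz":-38,"fingers":0.6},{"wx":0,"wy":0,"tz":0,"tx":26.5,"ty":-12.4,"wz":-47.5,"fingers":0.6},{"wx":0,"wy":0,"tz":0,"tx":31.7,"ty":-14.9,"wz":-57,"fingers":0.6},{"wx":0,"wy":0,"tz":0,"tx":37,"ty":-17.4,"wz":-66.5,"fingers":0.6},{"wx":0,"wy":0,"tz":0,"tx":42.3,"ty":-19.9,"wz":-76,"fingers":0.6}])

```text
time: 1.1
ee_pos: [518.1, -338.0, 256.1]
orientation: [[0.002, 1.0, -0.0], [1.0, -0.002, -0.0], [-0.0, -0.0, -1.0]]
force: [0.2, -0.7, 0.4]
gripper_width: 0.604
```

```bash
python3 -c "
from h import *
goto(607.9,-266.6,120,108.4)"
```

```text
t 1.1 pos [ 518.1 -338.   256.1] yaw 89.86 z [-4.e-04 -0.e+00 -1.e+00] F [ 0.2 -0.7  0.4] w 0.604 q [ 0.74  0.6  -0.33  1.6   0.22  0.98  0.33]
 move cm [ 7.16  8.97 13.6 ] wz -18.54
```

Request:
apply_moves(moves=[{"wx":0,"wy":0,"tz":0,"tx":3.6,"ty":4.5,"wz":-9.3,"fingers":0.6},{"wx":0,"wy":0,"tz":0,"tx":7.2,"ty":9.0,"wz":-18.5,"fingers":0.6},{"wx":0,"wy":0,"tz":5,"tx":7.2,"ty":9.0,"wz":-18.5,"fingers":0.6},{"wx":0,"wy":0,"tz":10,"tx":7.2,"ty":9.0,"wz":-18.5,"fingers":0.6},{"wx":0,"wy":0,"tz":15,"tx":7.2,"ty":9.0,"wz":-18.5,"fingers":0.6},{"wx":0,"wy":0,"tz":19,"tx":7.2,"ty":9.0,"wz":-18.5,"fingers":0.6},{"wx":0,"wy":0,"tz":21,"tx":7.2,"ty":9.0,"wz":-18.5,"fingers":0.6},{"wx":0,"wy":0,"tz":21,"tx":7.2,"ty":9.0,"wz":-18.5,"fingers":0.6}])

```text
time: 2.1
ee_pos: [606.8, -267.6, 45.1]
orientation: [[-0.31, 0.951, -0.002], [0.951, 0.31, 0.001], [0.002, -0.002, -1.0]]
force: [-0.5, 0.2, -0.0]
gripper_width: 0.6
```

Run:
```python
from h import *
goto(607.9,-266.6,25,108.4)
a=r.grab_frame('scene')[:,:,::-1];b=r.grab_frame('top')[:,:,::-1]
a=cv2.resize(a[130:260,200:360],None,fx=2.5,fy=2.5,interpolation=2);b=cv2.resize(b[140:270,320:480],None,fx=2.5,fy=2.5,interpolation=2)
cv2.imwrite('pics/pre.png',np.hstack([a,b]))
```

```text
t 2.1 pos [ 606.8 -267.6   45.1] yaw 108.07 z [-2.4e-03  9.0e-04 -1.0e+00] F [-0.5  0.2 -0. ] w 0.6 q [ 0.55  0.93 -0.32  1.61  0.41  0.68  0.35]
 move cm [0.06 0.14 2.01] wz -0.33
```

View pics/pre.png

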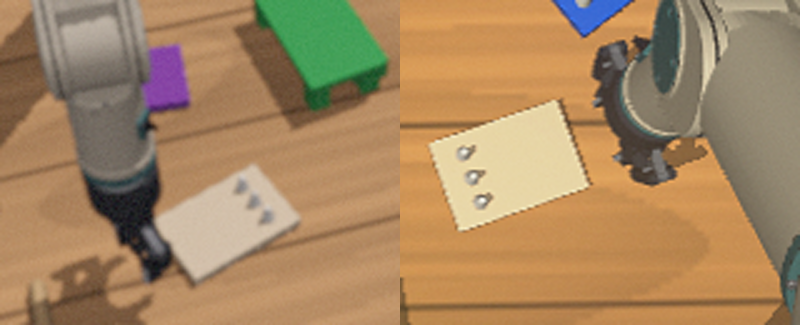

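The plate is untouched with the fingers behind its tail (top crop). Next I lower until the tips feel the bench.

Request:
apply_moves(moves=[{"wx":0,"wy":0,"tz":0.9,"tx":0,"ty":0.1,"wz":-0.3,"fingers":0.6},{"wx":0,"wy":0,"tz":1.8,"tx":0,"ty":0.1,"wz":-0.3,"fingers":0.6},{"wx":0,"wy":0,"tz":2.1,"tx":0,"ty":0.1,"wz":-0.3,"fingers":0.6}])

```text
time: 2.58
ee_pos: [608.1, -267.5, 24.8]
orientation: [[-0.315, 0.949, -0.001], [0.949, 0.315, 0.0], [0.0, -0.001, -1.0]]
force: [-0.5, 0.9, -0.0]
gripper_width: 0.6
```

Request:
apply_moves(moves=[{"wx":0,"wy":0,"tz":0.2,"tx":0,"ty":0,"wz":0,"fingers":0.6},{"wx":0,"wy":0,"tz":0.2,"tx":0,"ty":0,"wz":0,"fingers":0.6}])

```text
time: 2.82
ee_pos: [608.5, -267.5, 23.2]
orientation: [[-0.315, 0.949, -0.0], [0.949, 0.315, 0.0], [0.0, -0.0, -1.0]]
force: [0.1, -0.2, -0.3]
gripper_width: 0.596
```

Request:
apply_moves(moves=[{"wx":0,"wy":0,"tz":0.2,"tx":0,"ty":0,"wz":0,"fingers":0.6},{"wx":0,"wy":0,"tz":0.2,"tx":0,"ty":0,"wz":0,"fingers":0.6}])

```text
time: 3.08
ee_pos: [608.9, -267.7, 21.9]
orientation: [[-0.315, 0.949, 0.001], [0.949, 0.315, -0.0], [-0.001, 0.001, -1.0]]
force: [-0.8, -0.1, 3.2]
gripper_width: 0.598
```

Touch at TCP z≈22 (3 N). Raise 4 mm, then compute the arc in tool axes.

Request:
apply_moves(moves=[{"wx":0,"wy":0,"tz":-0.4,"tx":0,"ty":0,"wz":0,"fingers":0.6},{"wx":0,"wy":0,"tz":-0.4,"tx":0,"ty":0,"wz":0,"fingers":0.6}])

```text
time: 3.32
ee_pos: [608.8, -267.6, 25.6]
orientation: [[-0.315, 0.949, 0.001], [0.949, 0.315, -0.0], [-0.0, 0.001, -1.0]]
force: [-0.2, 0.4, -0.9]
gripper_width: 0.6
```

```bash
cat >> h.py <<'E'
def yawv(a): a=np.radians(a); return np.array([np.cos(a),np.sin(a)])
def rows(poses):  # (x,y,yaw) tool poses -> tx,ty cm, wz from measured now
    o=r.get_obs();R=o['orientation'];cy=np.degrees(np.arctan2(R[1,0],R[0,0]))
    for x,y,a in poses:
        d=R.T@np.array([x-o['ee_pos'][0],y-o['ee_pos'][1],0])/10
        print('tx %.2f ty %.2f wz %.1f'%(d[0],d[1],cy-a))
def arc(c,yaw,sc=(571,171.3),sy=86.2,ds=10.,off=81.,ns=40):
    u=yawv(sy);n=yawv(sy+90);c=np.array(c);al=(c-sc)@u;la=(c-sc)@n;th=yaw-sy
    R=-la/(1-np.cos(np.radians(th))) if abs(th)>1 else None
    print('along',al,'lat',la,'dyaw',th,'R',R); out=[]; s=0
    a=yaw;p=c.copy()
    for i in range(ns):
        if R and abs(th)>1 and (a-sy)*np.sign(th)>0.01:
            da=np.degrees(ds/abs(R)); da=min(da,abs(a-sy))*-np.sign(th); p=p+yawv(a+da/2)*ds; a+=da
        else: p=p+yawv(a)*ds
        out.append((*(p-off*yawv(a)),a))
    return out
E
python3 - <<'E'
from h import *
goto(595.3-11*yawv(108.4)[0]*1,-228.6-11*yawv(108.4)[1],26,108.4)
rows([(595.3-11*yawv(108.4)[0],-228.6-11*yawv(108.4)[1],108.4)]+arc((573.1,-161.9),108.4)[:24])
E
```

```text
t 3.33 pos [ 608.8 -267.6   25.6] yaw 108.36 z [ 6.e-04 -2.e-04 -1.e+00] F [-0.2  0.4 -0.9] w 0.6 q [ 0.55  0.95 -0.31  1.61  0.42  0.65  0.34]
 move cm [ 3.03 -0.05 -0.04] wz -0.04
along -332.32827404407107 lat -24.17784669669352 dyaw 22.200000000000003 R 326.157256666897
tx 3.03 ty -0.05 wz -0.0
tx 4.06 ty -0.28 wz 1.7
tx 5.07 ty -0.48 wz 3.5
tx 6.09 ty -0.65 wz 5.2
tx 7.11 ty -0.80 wz 7.0
tx 8.13 ty -0.90 wz 8.7
tx 9.16 ty -0.98 wz 10.5
tx 10.19 ty -1.03 wz 12.3
tx 11.22 ty -1.04 wz 14.0
tx 12.25 ty -1.03 wz 15.8
tx 13.28 ty -0.98 wz 17.5
tx 14.31 ty -0.90 wz 19.3
tx 15.33 ty -0.79 wz 21.0
tx 16.32 ty -0.56 wz 22.2
tx 17.25 ty -0.19 wz 22.2
tx 18.17 ty 0.19 wz 22.2
tx 19.10 ty 0.57 wz 22.2
tx 20.03 ty 0.94 wz 22.2
tx 20.95 ty 1.32 wz 22.2
tx 21.88 ty 1.70 wz 22.2
tx 22.80 ty 2.08 wz 22.2
tx 23.73 ty 2.45 wz 22.2
tx 24.66 ty 2.83 wz 22.2
tx 25.58 ty 3.21 wz 22.2
tx 26.51 ty 3.59 wz 22.2
```

Request:
apply_moves(moves=[{"wx":0,"wy":0,"tz":0,"tx":1.3,"ty":0,"wz":0,"fingers":0.6},{"wx":0,"wy":0,"tz":0,"tx":2.4,"ty":-0.05,"wz":0,"fingers":0.6},{"wx":0,"wy":0,"tz":0,"tx":3.0,"ty":-0.05,"wz":0,"fingers":0.6},{"wx":0,"wy":0,"tz":0,"tx":4.05,"ty":-0.3,"wz":1.7,"fingers":0.6},{"wx":0,"wy":0,"tz":0,"tx":5.05,"ty":-0.5,"wz":3.5,"fingers":0.6},{"wx":0,"wy":0,"tz":0,"tx":6.1,"ty":-0.65,"wz":5.2,"fingers":0.6},{"wx":0,"wy":0,"tz":0,"tx":7.1,"ty":-0.8,"wz":7.0,"fingers":0.6},{"wx":0,"wy":0,"tz":0,"tx":7.1,"ty":-0.8,"wz":7.0,"fingers":0.6}])

```text
time: 4.32
ee_pos: [578.2, -201.0, 25.4]
orientation: [[-0.198, 0.98, -0.001], [0.98, 0.198, 0.001], [0.001, -0.0, -1.0]]
force: [-0.5, -0.4, -0.1]
gripper_width: 0.6
```

```bash
cat >> h.py <<'E'
def view(name,box=(190,140,450,260),f=3):
    b=r.grab_frame('top')[:,:,::-1].copy(); x0,y0,x1,y1=box
    cv2.imwrite('pics/'+name,cv2.resize(b[y0:y1,x0:x1],None,fx=f,fy=f,interpolation=2)); return b
def plate(im,box):
    m=masks('top',im,box);P=ray('top',quad(m).reshape(-1,2),14); c,s,a,b=rect(P); print('plate',c.round(1),np.round(s,1),round(a,2)); 
    for i in range(4):
        A,B=b[i],b[(i+1)%4];d=(B-A)/np.linalg.norm(B-A);t=(P-A)@d;nn=abs((P-A)@[-d[1],d[0]])
        k=(nn<4)&(t>6)&(t<np.linalg.norm(B-A)-6)
        if k.sum()<5: continue
        l=cv2.fitLine(P[k].astype(np.float32),cv2.DIST_HUBER,0,.01,.01).ravel()
        print(' edge mid',((A+B)/2).round(1),'ang',round(np.degrees(np.arctan2(l[1],l[0]))%180,2),k.sum())
    return P
E
python3 - <<'E'
from h import *
goto(0,0,26,86.2)
im=view('p1.png'); plate(im,(290,170,400,245))
E
```

```text
t 4.33 pos [ 578.2 -201.    25.4] yaw 101.43 z [-7.e-04  1.e-03 -1.e+00] F [-0.5 -0.4 -0.1] w 0.6 q [ 0.44  0.9  -0.24  1.76  0.38  0.53  0.15]
 move cm [ 31.16 -52.69  -0.  ] wz 15.23
plate [ 561.3 -119.3] [ 95.1 140.9] 11.12
 edge mid [ 514.6 -128.5] ang 101.13 50
 edge mid [ 574.9 -188.4] ang 11.75 22
 edge mid [ 608.  -110.1] ang 101.2 50
 edge mid [547.7 -50.2] ang 11.37 32
```

View pics/p1.png

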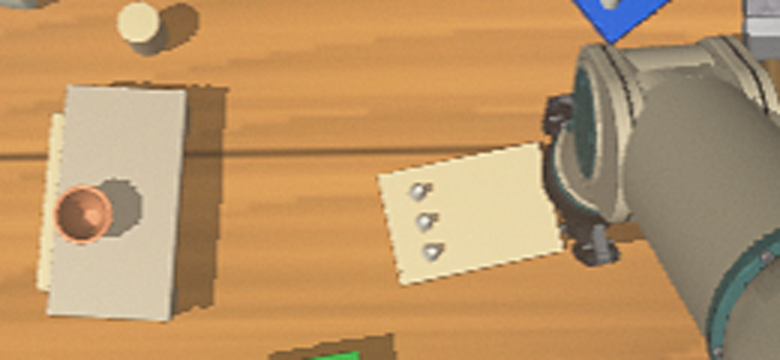

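The plate followed the fingers: centre (561.3,-119.3), yaw 101.2. It is flat and on track, with tail and cones clear of the gripper. Replan from here.

Run:
```python
from h import *
rows(arc((561.3,-119.3),101.2,off=83)[:14])
```

```text
along -290.6039635195497 lat -9.580521213807238 dyaw 15.0 R 281.1666482387396
tx 1.12 ty -0.37 wz 2.3
tx 2.13 ty -0.60 wz 4.3
tx 3.15 ty -0.80 wz 6.3
tx 4.18 ty -0.97 wz 8.4
tx 5.22 ty -1.10 wz 10.4
tx 6.26 ty -1.19 wz 12.5
tx 7.30 ty -1.24 wz 14.5
tx 8.29 ty -1.09 wz 15.2
tx 9.26 ty -0.83 wz 15.2
tx 10.22 ty -0.56 wz 15.2
tx 11.19 ty -0.30 wz 15.2
tx 12.15 ty -0.04 wz 15.2
tx 13.12 ty 0.22 wz 15.2
tx 14.08 ty 0.49 wz 15.2
```

Request:
apply_moves(moves=[{"wx":0,"wy":0,"tz":0,"tx":1.1,"ty":-0.3,"wz":2.2,"fingers":0.6},{"wx":0,"wy":0,"tz":0,"tx":2.15,"ty":-0.55,"wz":4.3,"fingers":0.6},{"wx":0,"wy":0,"tz":0,"tx":3.15,"ty":-0.75,"wz":6.3,"fingers":0.6},{"wx":0,"wy":0,"tz":0,"tx":4.2,"ty":-0.95,"wz":8.4,"fingers":0.6},{"wx":0,"wy":0,"tz":0,"tx":5.2,"ty":-1.1,"wz":10.4,"fingers":0.6},{"wx":0,"wy":0,"tz":0,"tx":6.25,"ty":-1.2,"wz":12.5,"fingers":0.6},{"wx":0,"wy":0,"tz":0,"tx":7.3,"ty":-1.25,"wz":14.5,"fingers":0.6},{"wx":0,"wy":0,"tz":0,"tx":8.3,"ty":-1.1,"wz":15.2,"fingers":0.6}])

```text
time: 5.38
ee_pos: [551.3, -123.6, 25.4]
orientation: [[0.068, 0.998, -0.0], [0.998, -0.068, -0.001], [-0.001, 0.0, -1.0]]
force: [-0.6, -2.1, 0.2]
gripper_width: 0.599
```

Run:
```python
from h import *
goto(0,0,26,86.2)
im=view('p2.png'); plate(im,(258,170,380,250))
```

```text
t 5.38 pos [ 551.3 -123.6   25.4] yaw 86.09 z [-0.e+00 -6.e-04 -1.e+00] F [-0.6 -2.1  0.2] w 0.599 q [ 0.26  0.85 -0.14  1.9   0.27  0.4  -0.15]
 move cm [  8.57 -55.85  -0.07] wz -0.11
plate [556.  -42.2] [140.5  95.6] 86.14
 edge mid [ 551.3 -112.2] ang 6.38 8
 edge mid [603.7 -45.4] ang 86.33 46
 edge mid [560.8  27.9] ang 176.15 33
 edge mid [508.3 -39. ] ang 85.89 51
```

View pics/p2.png

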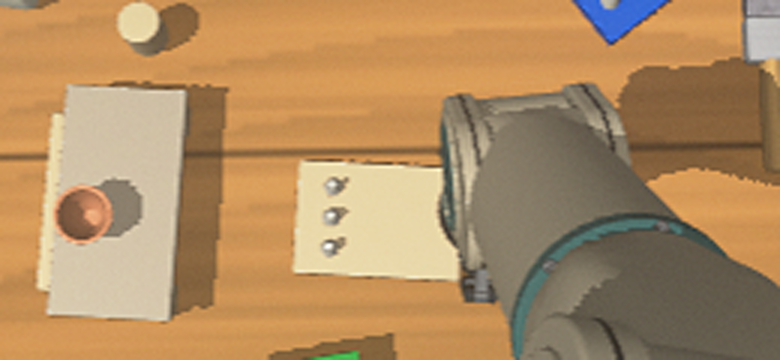

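The plate is aligned to within 0.1° and 0.8 mm of the shelf axis, with 194 mm to go. Next is the straight push.

Request:
apply_moves(moves=[{"wx":0,"wy":0,"tz":0,"tx":1,"ty":0,"wz":-0.1,"fingers":0.6},{"wx":0,"wy":0,"tz":0,"tx":2,"ty":0,"wz":-0.1,"fingers":0.6},{"wx":0,"wy":0,"tz":0,"tx":3,"ty":0,"wz":-0.1,"fingers":0.6},{"wx":0,"wy":0,"tz":0,"tx":4,"ty":0,"wz":-0.1,"fingers":0.6},{"wx":0,"wy":0,"tz":0,"tx":5,"ty":0,"wz":-0.1,"fingers":0.6},{"wx":0,"wy":0,"tz":0,"tx":6,"ty":0,"wz":-0.1,"fingers":0.6},{"wx":0,"wy":0,"tz":0,"tx":7,"ty":0,"wz":-0.1,"fingers":0.6},{"wx":0,"wy":0,"tz":0,"tx":7.5,"ty":0,"wz":-0.1,"fingers":0.6}])

```text
time: 6.42
ee_pos: [556.5, -47.6, 25.4]
orientation: [[0.064, 0.998, 0.0], [0.998, -0.064, 0.0], [0.0, 0.0, -1.0]]
force: [-1.4, -3.6, 1.7]
gripper_width: 0.595
```

Run:
```python
from h import *
goto(0,0,26,86.2)
im=view('p3.png'); plate(im,(240,170,380,250))
```

```text
t 6.42 pos [556.5 -47.6  25.4] yaw 86.32 z [ 1.e-04  4.e-04 -1.e+00] F [-1.4 -3.6  1.7] w 0.595 q [ 0.11  0.85 -0.12  1.92  0.24  0.39 -0.25]
 move cm [  1.18 -55.84  -0.07] wz 0.12
plate [577.7  50.5] [133.3 108.3] 0.17
 edge mid [511.   50.3] ang 89.14 24
 edge mid [577.8  -3.6] ang 1.27 9
 edge mid [577.5 104.6] ang 177.44 25
```

View pics/p3.png

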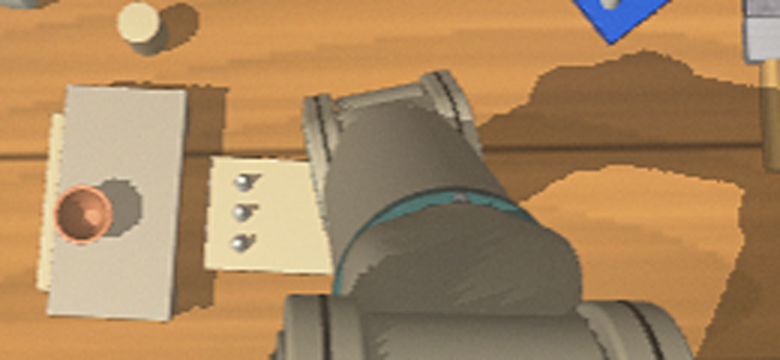

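Run:
```python
from h import *
im=r.grab_frame('top')[:,:,::-1].copy()
plate(im,(250,185,290,238))
```

```text
plate [562.7  63.9] [81.1 95.5] 86.35
 edge mid [560.2  23.5] ang 179.58 27
 edge mid [610.4  60.9] ang 87.73 27
 edge mid [565.3 104.4] ang 176.04 27
 edge mid [515.1  67. ] ang 86.27 27
```

Nose at (565.3,104.4), square and about 1 mm off axis, with 117 mm left to the stop.

Request:
apply_moves(moves=[{"wx":0,"wy":0,"tz":0,"tx":1,"ty":0,"wz":0.1,"fingers":0.6},{"wx":0,"wy":0,"tz":0,"tx":2,"ty":0,"wz":0.1,"fingers":0.6},{"wx":0,"wy":0,"tz":0,"tx":3.2,"ty":0,"wz":0.1,"fingers":0.6},{"wx":0,"wy":0,"tz":0,"tx":4.4,"ty":0,"wz":0.1,"fingers":0.6},{"wx":0,"wy":0,"tz":0,"tx":5.6,"ty":0,"wz":0.1,"fingers":0.6},{"wx":0,"wy":0,"tz":0,"tx":6.8,"ty":0,"wz":0.1,"fingers":0.6},{"wx":0,"wy":0,"tz":0,"tx":8.0,"ty":0,"wz":0.1,"fingers":0.6},{"wx":0,"wy":0,"tz":0,"tx":9.0,"ty":0,"wz":0.1,"fingers":0.6}])

```text
time: 7.52
ee_pos: [562.3, 42.2, 25.3]
orientation: [[0.066, 0.998, -0.0], [0.998, -0.066, 0.0], [0.0, -0.0, -1.0]]
force: [-0.4, -1.3, -1.2]
gripper_width: 0.6
```

Run:
```python
from h import *
goto(0,0,26,86.2)
b=view('p4.png')
a=r.grab_frame('scene')[:,:,::-1]
cv2.imwrite('pics/p4s.png',cv2.resize(a[120:260,280:460],None,fx=4,fy=4,interpolation=2))
```

```text
t 7.53 pos [562.3  42.2  25.3] yaw 86.19 z [-0.e+00  3.e-04 -1.e+00] F [-0.4 -1.3 -1.2] w 0.6 q [-0.06  0.85 -0.1   1.91  0.19  0.39 -0.37]
 move cm [ -7.95 -55.83  -0.07] wz -0.01
```

View pics/p4.png

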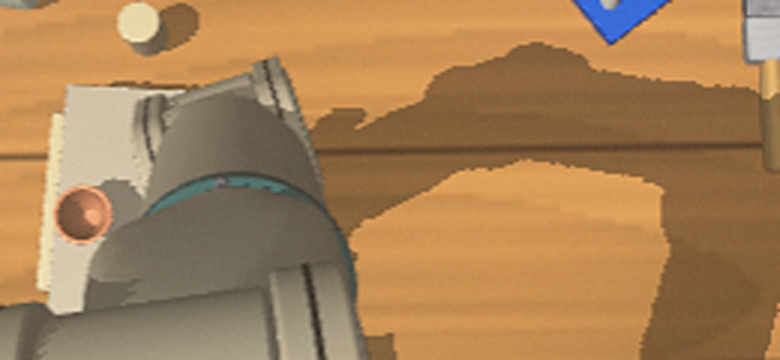

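View pics/p4s.png

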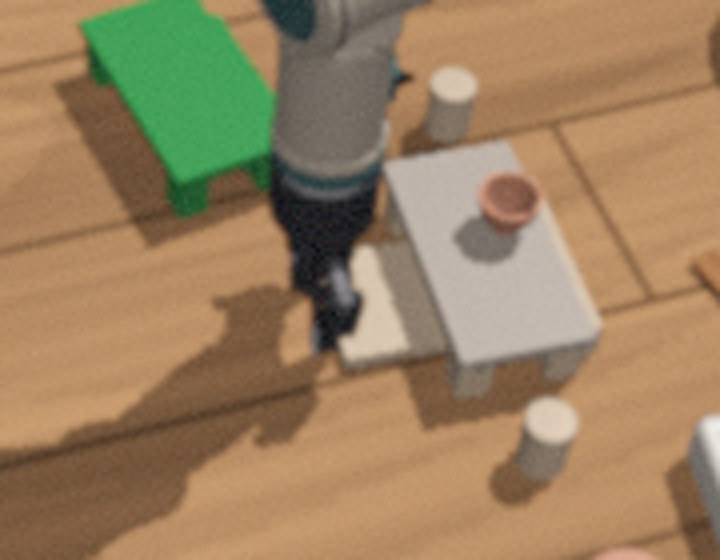

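The plate is going in between the props, with about 27 mm left. I'll slow down and watch the force.

Request:
apply_moves(moves=[{"wx":0,"wy":0,"tz":0,"tx":0.6,"ty":0,"wz":0,"fingers":0.6},{"wx":0,"wy":0,"tz":0,"tx":1.2,"ty":0,"wz":0,"fingers":0.6},{"wx":0,"wy":0,"tz":0,"tx":1.7,"ty":0,"wz":0,"fingers":0.6},{"wx":0,"wy":0,"tz":0,"tx":2.1,"ty":0,"wz":0,"fingers":0.6},{"wx":0,"wy":0,"tz":0,"tx":2.3,"ty":0,"wz":0,"fingers":0.6}])

```text
time: 8.25
ee_pos: [563.9, 64.2, 25.4]
orientation: [[0.067, 0.998, 0.0], [0.998, -0.067, -0.0], [-0.0, 0.0, -1.0]]
force: [-0.2, -2.7, 1.8]
gripper_width: 0.597
```

Request:
apply_moves(moves=[{"wx":0,"wy":0,"tz":0,"tx":0.1,"ty":0,"wz":0,"fingers":0.6},{"wx":0,"wy":0,"tz":0,"tx":0.2,"ty":0,"wz":0,"fingers":0.6}])

```text
time: 8.5
ee_pos: [563.9, 65.7, 25.4]
orientation: [[0.067, 0.998, -0.0], [0.998, -0.067, -0.0], [-0.0, -0.0, -1.0]]
force: [-0.4, -2.0, 1.4]
gripper_width: 0.599
```

Request:
apply_moves(moves=[{"wx":0,"wy":0,"tz":0,"tx":0.1,"ty":0,"wz":0,"fingers":0.6},{"wx":0,"wy":0,"tz":0,"tx":0.15,"ty":0,"wz":0,"fingers":0.6}])

```text
time: 8.75
ee_pos: [564.1, 67.5, 25.4]
orientation: [[0.067, 0.998, 0.0], [0.998, -0.067, -0.0], [-0.0, 0.0, -1.0]]
force: [-0.4, -3.4, 1.8]
gripper_width: 0.6
```

Request:
apply_moves(moves=[{"wx":0,"wy":0,"tz":0,"tx":0.1,"ty":0,"wz":0,"fingers":0.6},{"wx":0,"wy":0,"tz":0,"tx":0.15,"ty":0,"wz":0,"fingers":0.6}])

```text
time: 9.0
ee_pos: [564.3, 69.1, 25.4]
orientation: [[0.067, 0.998, 0.0], [0.998, -0.067, -0.0], [-0.0, 0.0, -1.0]]
force: [0.2, -3.7, 2.7]
gripper_width: 0.601
```

Request:
apply_moves(moves=[{"wx":0,"wy":0,"tz":0,"tx":0.1,"ty":0,"wz":0,"fingers":0.6},{"wx":0,"wy":0,"tz":0,"tx":0.15,"ty":0,"wz":0,"fingers":0.6}])

```text
time: 9.25
ee_pos: [564.2, 69.7, 25.3]
orientation: [[0.067, 0.998, -0.0], [0.998, -0.067, -0.001], [-0.001, -0.0, -1.0]]
force: [0.5, -4.9, 3.0]
gripper_width: 0.598
```

Request:
apply_moves(moves=[{"wx":0,"wy":0,"tz":0,"tx":0.1,"ty":0,"wz":0,"fingers":0.6},{"wx":0,"wy":0,"tz":0,"tx":0.1,"ty":0,"wz":0,"fingers":0.6}])

```text
time: 9.5
ee_pos: [564.2, 69.7, 25.4]
orientation: [[0.068, 0.998, -0.0], [0.998, -0.068, -0.002], [-0.002, -0.0, -1.0]]
force: [-0.6, -6.9, 3.0]
gripper_width: 0.603
```

It stalled at y=69.7, exactly where the stop is predicted, with the force rising. One light extra press to seat it squarely, then I draw straight back.

Request:
apply_moves(moves=[{"wx":0,"wy":0,"tz":0,"tx":0.1,"ty":0,"wz":0,"fingers":0.6},{"wx":0,"wy":0,"tz":0,"tx":0.15,"ty":0,"wz":0,"fingers":0.6},{"wx":0,"wy":0,"tz":0,"tx":0.15,"ty":0,"wz":0,"fingers":0.6}])

```text
time: 9.88
ee_pos: [564.2, 69.8, 25.4]
orientation: [[0.069, 0.998, -0.001], [0.998, -0.069, -0.004], [-0.004, -0.001, -1.0]]
force: [-0.8, -9.8, 5.3]
gripper_width: 0.601
```

Request:
apply_moves(moves=[{"wx":0,"wy":0,"tz":0,"tx":-0.4,"ty":0,"wz":0,"fingers":0.6},{"wx":0,"wy":0,"tz":0,"tx":-1.2,"ty":0,"wz":0,"fingers":0.6},{"wx":0,"wy":0,"tz":0,"tx":-3,"ty":0,"wz":0,"fingers":0.6},{"wx":0,"wy":0,"tz":0,"tx":-6,"ty":0,"wz":0,"fingers":0.6},{"wx":0,"wy":0,"tz":0,"tx":-10,"ty":0,"wz":0,"fingers":0.6},{"wx":0,"wy":0,"tz":-3,"tx":-14,"ty":0,"wz":0,"fingers":0.6},{"wx":0,"wy":0,"tz":-7,"tx":-17,"ty":0,"wz":0,"fingers":0.6},{"wx":0,"wy":0,"tz":-12,"tx":-20,"ty":0,"wz":0,"fingers":0.6}])

```text
time: 10.88
ee_pos: [549.8, -128.6, 145.7]
orientation: [[0.068, 0.998, -0.002], [0.998, -0.068, 0.0], [0.0, -0.002, -1.0]]
force: [1.0, -0.9, -0.2]
gripper_width: 0.6
```

Run:
```python
from h import *
goto(0,0,26,86.2)
b=view('p5.png'); plate(b,(250,185,275,238))
a=r.grab_frame('scene')[:,:,::-1]
cv2.imwrite('pics/p5s.png',cv2.resize(a[120:260,280:460],None,fx=4,fy=4,interpolation=2))
```

```text
t 10.88 pos [ 549.8 -128.6  145.7] yaw 86.1 z [-2.e-03  3.e-04 -1.e+00] F [ 1.  -0.9 -0.2] w 0.6 q [ 0.32  0.66 -0.21  1.86  0.21  0.65 -0.09]
 move cm [  9.09 -55.7   12.09] wz -0.1
plate [565.4 102.6] [43.9 95.2] 86.19
 edge mid [563.9  80.7] ang 175.9 33
 edge mid [612.9  99.4] ang 89.11 13
 edge mid [566.8 124.5] ang 176.55 33
 edge mid [517.9 105.7] ang 82.35 12
```

View pics/p5.png

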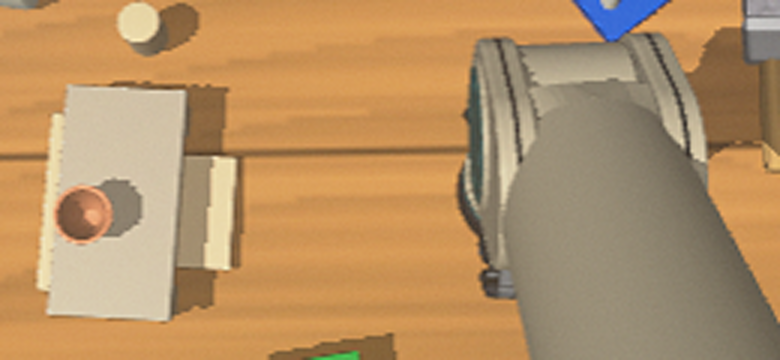

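View pics/p5s.png

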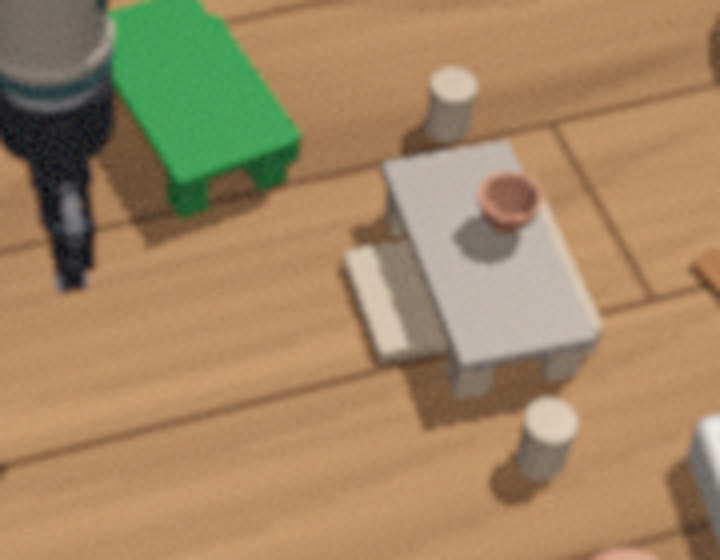

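Seen in both views, the plate is flat with its tail edge square. The tail lies 91 mm before the slab centre (90 expected), and the cup and posts haven't moved. The gripper is well clear, so I'm handing in.

```bash
python3 -c "
from h import *
print(r.get_obs()['qvel'].round(3)); print(r.finish_job())"
```

```text
[-0.055  0.066 -0.021  0.06  -0.012 -0.063 -0.04 ]
the job is handed in; nothing more can be done
None
```

I pushed the pale clay plate with two fingertips on its tail edge. It went in an arc onto the shelf axis, then straight in under the grey shelf, cone end first, until it met the stop bar. I then drew the gripper straight back and up, and handed the job in at about 10.9 s.

**Contact with the stop:** The push stalled at the predicted position (TCP y ≈ 69.7). The force then rose from about 4 N to 10 N with no further movement.

**Last pictures:**
- The tail edge is at 175.9° against the shelf's 176.15°, so square to within about 0.3°.
- The plate is about 1 mm to one side of the shelf axis.
- The tail lies 91 mm before the slab centre. If the nose is on the stop it should be 90 mm; the 1 mm difference is within the 2 mm calibration.
- The plate is flat, and the cup and both posts look unmoved.
- The leading edge and the cones are hidden under the slab, so seating rests on the force and the tail position.

I didn't measure the vase, beaker, rib and brush again at the end; the path stayed well clear of them. The arm was still settling slightly when I handed in (joint speeds up to 0.07 rad/s), clear of everything.

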